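Pre-shift test of the emergency stop on a bench belt conveyor

TASK

Test the emergency stop of the little celery belt before the shift: with the fingertips press the red mushroom button straight in until it latches, take the hand off and let it stay in by itself, then turn its head clockwise (seen from above) by its raised grip bar until it springs out again, and let go. After that press the blue reset button fully in and release it. Do not press the green start button, never force or squeeze anything hard, and grip, lift or shift nothing that lies on or around the belt.

Things in the scene. Friction and masses are not known exactly. Their poses are not given: they have to be found in the camera images.
- conveyor: Fixed bench belt conveyor, 340 mm long: teal belt (top 96 mm up), steel guides to 106 mm. A grey button box, 80 x 204 mm, level top (panel) 90 mm up, is bolted to its near side. Origin: on the bench under the box; x towards the belt (centre line x = 97 mm), y left along the belt, z up. Red stop at (0, 60), blue reset at (0, -12), green start at (0, -64) mm.
- stop_top (a point): Centre of the top of the red stop's head, 128 mm above the bench when out. Head: round skirt 48 mm across, its upper face 19 mm (middle) to 21 mm (rim) below this point; on it a raised grip bar 46 x 15 mm with round ends, and a round core 26 mm across in its middle, tops level. The point turns with the head: x along the bar (at rest parallel to the conveyor's x), z up. Yellow disc below.
- stop (a joint): How far the red button is pressed in, m: 0 = out, 0.008 = hard end. A spring pushes it out; about 10 N press it home. Pressed beyond 7 mm it latches and stays at about 0.0067 by itself; turning the head clockwise frees the latch and the spring throws it out to 0.
- stop_head (a joint): How far the red head is turned clockwise seen from above, rad: 0 = rest (it does not turn the other way), 0.7 = end. A spring turns it back when let go. A moment of about 0.08 N m is needed; a latched button comes free at about 0.3 to 0.45. Fingers that press on the bar can keep the freed button from rising fully until they back off.
- reset_top (a point): Centre of the top face of the blue reset button (round, 25 mm across, in a dark housing 41 mm across), 22 mm above the panel; moves with the button.
- reset (a joint): How far the blue button is pressed, m: 0 = out, 0.005 = fully in, about 5 N; it springs back.
- start_top (a point): Centre of the top face of the green start button, built like the blue one; not to be pressed.
- start (a joint): How far the green button is pressed, m: 0 = out, 0.005 = fully in.
- celery_a: Loose celery stick, 16 x 64 x 8 mm, lying on the belt. Origin: centre of its underside.
- celery_b: Loose celery stick, 17 x 83 x 8 mm, lying on the belt. Origin: centre of its underside.
- dish: Loose off-white rectangular dish, 169 x 209 x 52 mm, on the bench at the right-hand end of the belt. Origin: centre of its underside.
- timer: Loose white kitchen timer, 68 x 68 x 22 mm, on the bench to the left of the conveyor. Origin: centre of its underside.

How it is judged:
By the outcome, as a careful person would: the job done as asked, in the order asked, and still so for the second after the job is handed in, with the robot touching nothing.
It also fails if it takes over 54 s, if anything falls off the work surface, if the arm or the gripper's body presses on something with over 40 N, if the wrist force passes 120 N, or if a joint passes its speed limit or range.

ROBOT

A 7-joint arm with a two-finger parallel gripper is mounted at the origin on a cart in front of the work surface, level with it; the furniture and walls round the work are solid. World frame = base frame: x ahead of the robot, y to its left, z up, the work surface at z = 0. Lengths are in m, angles in rad, forces in N, time in s.
With the tool pointing down it reaches from about 0.425 to 1.025 m from the base axis. Payload 3.6 kg.
Tool frame: the origin (TCP) lies at the very end of the fingers, on their centre line; the grasp point (between the pads) lies 19 mm behind it; z points along the fingers, y is the line along which they close (so a half turn about z gives the same grasp; the last joint's range is limited). The gripper opens to 85 mm and grips with 20 to 120 N. Pads are 22 mm wide; open, the fingers measure 114 mm over their backs; the gripper's body (76 mm by 85 mm) begins 54 mm behind the grasp point. The pads swing forward as they close: fully open they stand 13 mm farther back than shut.
Start: joints at [1.073, 0.591, 0.048, 1.609, -0.033, 0.943, -0.034], TCP at [0.286, -0.666, 0.231] pointing down, gripper open.
Joint ranges: [-2.69, 2.69], [-0.47, 2.24], [-1.27, 1.36], [0.19, 2.51], [-1.53, 4.68], [0.08, 2.07], [-3.09, 3.09]. Speed limits (rad/s): [2.57, 2.57, 3.14, 3.14, 3.14, 3.14, 3.14].

INTERFACE

Orientations are given as [roll, pitch, yaw] about the fixed x, y, z axes, in that order (R = Rz(yaw) Ry(pitch) Rx(roll)).
In Python, from plant import status, viewer, arm gives the robot as it stands. The module is installed in compiled form; this text tells all that it offers.
- The arm moves only by the tool drive_tool, never from a script. Its arguments are lists of equal length, an entry for each row: "xyz": the shift along the tool's x, y, z in m, a list of three; "delta_rot": the turn, a rotation vector about the tool's x, y, z in degrees, a list of three; "jaw": the finger opening in m, from 0 to 0.0854. In form: {"xyz": [[x, y, z], ...], "delta_rot": [[wx, wy, wz], ...], "jaw": [jaw, ...]}. A call has 1 to 12 rows; each row shifts and turns the commanded pose from where the row before left it, along the tool's axes as they then stand; what a row does not reach is not made up. A row lasts 1/8 s, in which the tool goes at most 62.5 mm and 10.7 degrees, less where a joint would pass 70% of its speed; a pose out of reach is approached as far as the arm can. A call is refused whole if a number of a shift passes 0.0625 or a number of a turn 10.7, either way. A call with a gripper value outside its range is refused whole. The fingers move at their own pace and stop on an object; "squeeze" is the grip in N (left out, the last holds). Time passes only in rows, so rows that do not move let the fingers close. It gives the time, the measured TCP pose, the force, the opening and the grip force at its end, in the units of the state.
- status.sense(): the state, without advancing time (a new reading comes with each control period).
- viewer.snapshot(name): name is "scene" or "top" or "wrist"; returns a dict with "frame" (420x560x3 uint8, red, green, blue), "intrinsics" (3x3 intrinsics, pixels), "T" (4x4, takes a point from camera to world coordinates). Camera axes: x right, y up, looking along -z (the intrinsics and any distortion apply to the point x, -y, -z); pixel columns grow to the right and rows downward; lengths in m; the calibration is good to about 2 mm. A picture is of the moment at which its call begins. There is no depth.
- arm.finish_job(): hands the job in; it is judged then, once.
Trained networks look in the newest picture that a camera, given by its name, has taken for a name from the list of things; names that differ only in an ending like _2 or _b are one class to them, and where a whole thing is asked for, a point or a joint stands for the part that bears it (a point fixed in the world has none). Each returns a list of dicts, best first, with "p" (0 to 1); they miss things now and then, are a little off and sometimes report something else, mostly with a low value. They report only what shows in the picture. A call takes as long as a camera call.
- viewer.outline_of(camera, query): "pixels" (420x560 bool, what is visible of it) and "extent" ([left, top, right, bottom] in pixels, round what is visible of it).
- viewer.landmark_of(camera, query): "pixel" ([row, column] in pixels: a listed point, or the origin of a listed thing).
The state is a dict: "time": time; "qpos": joint angles; "qvel": joint speeds; "joint_efforts": joint torques, N m; "eef_pos": TCP position; "ee_rot": TCP orientation; "force": force on the tool from outside, world axes, zero at the start; "torque": the same for the moment, N m; "gripper_width": finger opening in m; "finger_force": force on a finger pad.
Only numpy, scipy, OpenCV 4.12 (cv2) and the standard library are available. Lean on these libraries where they do the work, as an engineer would, in place of code of your own. Each camera call takes 0.05 s, during which the arm holds its last target. There are 200 camera calls.

## Working session

There is one attempt and no reset: what is moved stays moved. The work goes in short steps, Python scripts to look and compute and a tool call to move; the robot and the scene stay as the last step left them, time stands still between calls to the robot, and variables do not carry over. Pictures are saved under pics/ and viewed, at most 10 in all, crops included, and the job is handed in when it is done.

Besides the shell and the picture viewer there is one more tool, called after ">>>" as name(argument=value, ...) on one line, values as JSON. drive_tool: Moves the arm, as the interface text tells. Its arguments: {"type":"object","properties":{"xyz":{"type":"array","items":{"type":"array","items":{"type":"number"}}},"delta_rot":{"type":"array","items":{"type":"array","items":{"type":"number"}}},"jaw":{"type":"array","items":{"type":"number"}},"squeeze":{"type":"number"}},"required":["xyz","delta_rot","jaw"]}

```bash
mkdir -p pics; cat > h.py <<'E'
import numpy as np,cv2
from plant import status,viewer,arm
def ray(c,px):
    K=c["intrinsics"];T=c["T"];r,cc=px
    d=np.linalg.inv(K)@[cc,r,1.];d=T[:3,:3]@(d*[1,-1,-1]);return T[:3,3],d
def atz(c,px,z):
    o,d=ray(c,px);return o+d*(z-o[2])/d[2]
def save(c,n): cv2.imwrite("pics/"+n,c["frame"][:,:,::-1])
def look(cam,qs):
    c=viewer.snapshot(cam)
    for q,z in qs:
        for r in viewer.landmark_of(cam,q)[:2]: print(cam,q,round(r["p"],2),np.round(r["pixel"],1),np.round(atz(c,r["pixel"],z),4))
    return c
Q=[("stop_top",.128),("reset_top",.112),("start_top",.112),("conveyor",0)]
E
python3 - <<'E'
from h import *
for n in("scene","top"): save(look(n,Q),n+".png")
s=status.sense();print({k:np.round(v,3) for k,v in s.items()})
E
```

```text
scene stop_top 0.72 [218.6 326.3] [0.4686 0.0439 0.128 ]
scene stop_top 0.45 [213.2 287.5] [0.5417 0.0808 0.128 ]
scene reset_top 0.5 [212.6 285.5] [0.5588 0.0657 0.112 ]
scene reset_top 0.38 [207.  343.5] [ 0.4731 -0.031   0.112 ]
scene start_top 0.41 [197.5 357.4] [ 0.4682 -0.0809  0.112 ]
top stop_top 0.95 [243.5 292.6] [0.4814 0.0424 0.128 ]
top stop_top 0.73 [245.2 324.6] [ 0.4789 -0.0238  0.128 ]
top reset_top 0.59 [246.1 324.2] [ 0.4774 -0.024   0.112 ]
top reset_top 0.52 [205.7 287. ] [0.5617 0.0553 0.112 ]
top start_top 0.41 [250.7 351.5] [ 0.4686 -0.0812  0.112 ]
top conveyor 0.8 [247.2 317.3] [ 0.4769 -0.0153  0.    ]
{'time': np.float64(0.5), 'qpos': array([ 1.073,  0.591,  0.048,  1.609, -0.033,  0.943, -0.034]), 'qvel': array([-0.001, -0.001, -0.   ,  0.001,  0.   , -0.001,  0.001]), 'joint_efforts': array([-2.0000e-03, -5.4810e+01,  1.5440e+00, -1.9829e+01,  9.0000e-03,
        3.0000e-03,  0.0000e+00]), 'eef_pos': array([ 0.286, -0.666,  0.231]), 'ee_rot': array([-3.142,  0.   ,  0.405]), 'force': array([ 0.093, -0.229,  0.397]), 'torque': array([ 0.029, -0.026,  0.061]), 'finger_force': np.float64(0.0), 'gripper_width': np.float64(0.085)}
```

View pics/top.png

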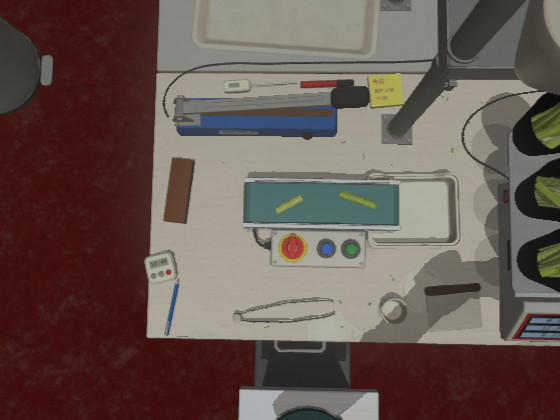

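View pics/scene.png

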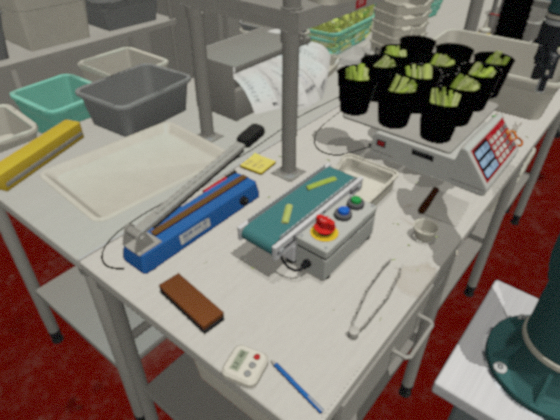

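```bash
python3 - <<'E'
from h import *
c=viewer.snapshot("wrist");save(c,"w0.png");print(np.round(c["T"],3))
t=viewer.snapshot("top");print(np.round(t["T"],3))
for px in([340,510],[280,560],[100,512],[310,392],[130,397]): print(px,atz(t,px,0)[:2].round(3),atz(t,px,.25)[:2].round(3))
E
```

```text
[[ 0.395  0.875  0.28   0.358]
 [-0.919  0.376  0.12  -0.636]
 [-0.    -0.304  0.953  0.375]
 [ 0.     0.     0.     1.   ]]
[[ 0.016  0.996 -0.084  0.457]
 [-1.     0.014 -0.029  0.041]
 [-0.027  0.084  0.996  1.111]
 [ 0.     0.     0.     1.   ]]
[340, 510] [ 0.273 -0.455] [ 0.314 -0.343]
[280, 560] [ 0.41  -0.571] [ 0.421 -0.433]
[100, 512] [ 0.832 -0.473] [ 0.748 -0.357]
[310, 392] [ 0.335 -0.188] [ 0.363 -0.137]
[130, 397] [ 0.758 -0.202] [ 0.69  -0.147]
```

View pics/w0.png

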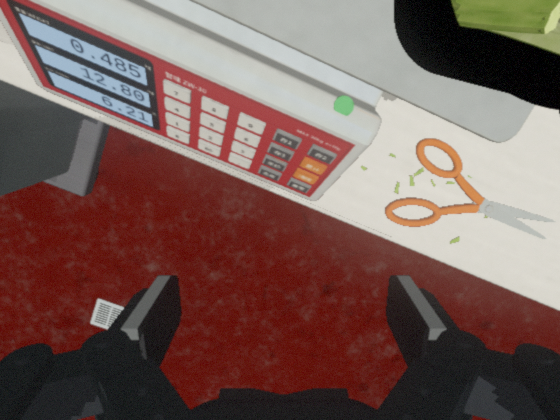

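>>> drive_tool(xyz=[[0,0,-0.05],[0,0,-0.05],[0,0,-0.05],[0,0,-0.05],[0.0171,-0.0356,0],[0.0171,-0.0356,0],[0.0171,-0.0356,0],[0.0171,-0.0356,0],[0.0171,-0.0356,0],[0.0171,-0.0356,0],[0.0171,-0.0356,0],[0.0171,-0.0356,0]], delta_rot=[[0,0,0],[0,0,0],[0,0,0],[0,0,0],[0,0,0],[0,0,0],[0,0,0],[0,0,0],[0,0,0],[0,0,0],[0,0,0],[0,0,0]], jaw=[0,0,0,0,0,0,0,0,0,0,0,0], squeeze=20)

```text
time: 2.1
eef_pos: [0.299, -0.3493, 0.4315]
ee_rot: [3.141, -0.0, 0.405]
force: [1.0, 0.1, 0.0]
gripper_width: -0.0001
finger_force: 0.0
```

>>> drive_tool(xyz=[[0.0317,-0.0288,0],[0.0317,-0.0288,0],[0.0317,-0.0288,0],[0.0317,-0.0288,0],[0.0317,-0.0288,0],[0.0317,-0.0288,0],[0.0317,-0.0288,0],[0.0317,-0.0288,0],[0.0317,-0.0288,0],[0,0,0.05],[0,0,0.05],[0,0,0.05]], delta_rot=[[0,0,0],[0,0,0],[0,0,0],[0,0,0],[0,0,0],[0,0,0],[0,0,0],[0,0,0],[0,0,0],[0,0,0],[0,0,0],[0,0,0]], jaw=[0,0,0,0,0,0,0,0,0,0,0,0])

```text
time: 3.6
eef_pos: [0.4595, -0.0001, 0.2804]
ee_rot: [3.141, -0.002, 0.405]
force: [0.4, -0.5, -0.6]
gripper_width: -0.0001
finger_force: 0.0
```

>>> drive_tool(xyz=[[0,0,0],[0,0,0],[0,0,0],[0,0,0],[0,0,0],[0,0,0],[0,0,0],[0,0,0],[0,0,0],[0,0,0],[0,0,0],[0,0,0]], delta_rot=[[0,0,-10.4],[0,0,-10.4],[0,0,-10.4],[0,0,-10.4],[0,0,-10.4],[0,0,-10.4],[0,0,-10.4],[0,0,-10.4],[0,0,-10.4],[0,0,-10.4],[0,0,-10.4],[0,0,-10.4]], jaw=[0,0,0,0,0,0,0,0,0,0,0,0])

```text
time: 5.1
eef_pos: [0.4593, -0.0003, 0.2815]
ee_rot: [-3.141, 0.001, 2.589]
force: [0.3, -0.3, -0.3]
gripper_width: -0.0001
finger_force: 0.0
```

```bash
python3 - <<'E'
from h import *
c=look("wrist",Q);save(c,"w1.png");look("top",Q)
s=status.sense();print(s["qpos"].round(2),s["eef_pos"].round(4),s["ee_rot"].round(3),s["force"].round(2))
E
```

```text
wrist stop_top 0.68 [181.3 331.8] [0.475  0.0393 0.128 ]
wrist reset_top 0.96 [217.  261.3] [ 0.4747 -0.033   0.112 ]
wrist reset_top 0.71 [243.5 215.9] [ 0.4744 -0.0841  0.112 ]
wrist start_top 0.92 [239.6 212.5] [ 0.4695 -0.0845  0.112 ]
wrist conveyor 0.97 [180.4 273.4] [ 0.4718 -0.0213  0.    ]
wrist conveyor 0.25 [178.9 334.7] [0.5093 0.0432 0.    ]
top conveyor 0.72 [198.8 355.7] [ 0.5919 -0.1044  0.    ]
[ 0.67  0.3  -0.93  2.1   0.31  0.88  0.57] [ 4.593e-01 -1.000e-04  2.813e-01] [-3.141  0.     2.582] [ 0.04  1.04 -0.11]
```

View pics/w1.png

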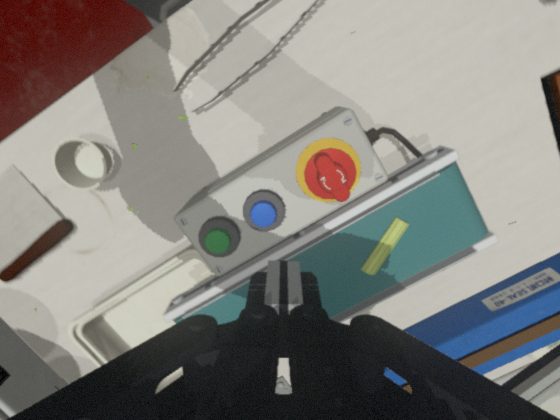

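```bash
cat >> h.py <<'E'
def blobs(c,z={"red":.115,"yellow":.095,"blue":.112,"green":.112},roi=None):
    h=cv2.cvtColor(c["frame"],cv2.COLOR_RGB2HSV);H,S,V=cv2.split(h)
    m={"red":((H<8)|(H>172))&(S>150)&(V>120),"yellow":(((H<32)&(H>12)&(S>150)&(V>120))|(((H<8)|(H>172))&(S>150)&(V>120))),"blue":(H>100)&(H<125)&(S>130)&(V>90),"green":(H>50)&(H<85)&(S>110)&(V>40)}
    for k,v in m.items():
        n,l,st,ce=cv2.connectedComponentsWithStats(v.astype(np.uint8))
        for i in range(1,n):
            if st[i,4]>250:
                hull=cv2.convexHull(np.argwhere(l==i)[:,::-1].astype(np.int32));M=cv2.moments(hull);x,y=M["m10"]/M["m00"],M["m01"]/M["m00"]
                print(k,st[i,4],np.round([y,x],1),atz(c,[y,x],z[k]).round(4))
E
python3 - <<'E'
from h import *
blobs(viewer.snapshot("wrist"))
E
```

```text
red 1850 [174.4 330.2] [0.4724 0.0413 0.115 ]
yellow 2662 [170.4 327.9] [0.473  0.0414 0.095 ]
blue 480 [214.4 262.7] [ 0.4728 -0.0303  0.112 ]
blue 292 [268.  541.6] [0.6626 0.1697 0.112 ]
blue 4502 [320.3 487.3] [0.6904 0.1024 0.112 ]
blue 865 [351.9 518. ] [0.7442 0.115  0.112 ]
```

>>> drive_tool(xyz=[[0.0105,0.0424,0],[0,0,0.045],[0,0,0.045],[0,0,0.04],[0,0,0.004],[0,0,0]], delta_rot=[[0,0,0],[0,0,0],[0,0,0],[0,0,0],[0,0,0],[0,0,0]], jaw=[0,0,0,0,0,0])

```text
time: 6.4
eef_pos: [0.4734, 0.0418, 0.148]
ee_rot: [3.141, 0.001, 2.583]
force: [0.1, 0.2, 0.1]
gripper_width: 0.0002
finger_force: 0.0
```

```bash
python3 - <<'E'
from h import *
c=look("wrist",Q);save(c,"w2.png");blobs(c)
s=status.sense();print(s["qpos"].round(2),s["eef_pos"].round(4),s["ee_rot"].round(3),s["force"].round(2))
E
```

```text
wrist stop_top 0.84 [256.7 281.2] [0.473  0.0415 0.128 ]
wrist reset_top 0.88 [307.6 173.8] [ 0.4739 -0.0325  0.112 ]
wrist start_top 0.9 [346.9 106.3] [ 0.4741 -0.0836  0.112 ]
wrist conveyor 0.59 [228.1 222.2] [ 0.4736 -0.0202  0.    ]
red 3781 [238.  281.1] [0.4689 0.0439 0.115 ]
yellow 6070 [228.5 281.6] [0.4709 0.0429 0.095 ]
blue 1272 [301.8 176.9] [ 0.4717 -0.0286  0.112 ]
blue 825 [370.1 527.9] [0.6254 0.126  0.112 ]
green 1312 [339.7 109.6] [ 0.4712 -0.0785  0.112 ]
[ 0.39  0.51 -0.75  2.21  0.6   0.63  0.21] [0.4738 0.0414 0.1486] [3.140e+00 2.000e-03 2.582e+00] [-0.06  0.15 -0.16]
```

View pics/w2.png

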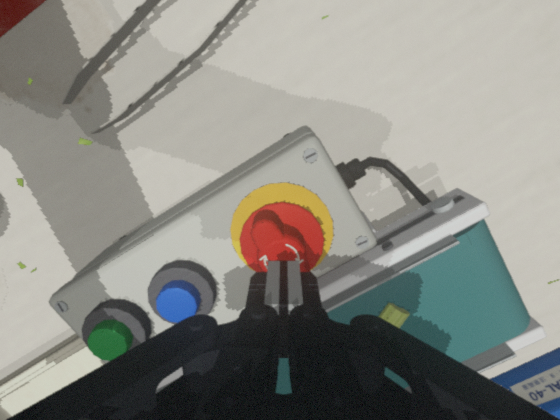

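>>> drive_tool(xyz=[[0,0,0.017],[0,0,0.003],[0,0,0.003],[0,0,0]], delta_rot=[[0,0,0],[0,0,0],[0,0,0],[0,0,0]], jaw=[0,0,0,0])

```text
time: 7.15
eef_pos: [0.4727, 0.041, 0.1255]
ee_rot: [-3.14, 0.001, 2.583]
force: [-2.9, -1.3, 8.4]
gripper_width: -0.0
finger_force: 4.2
```

>>> drive_tool(xyz=[[0,0,0.002],[0,0,0.002],[0,0,0.001],[0,0,0]], delta_rot=[[0,0,0],[0,0,0],[0,0,0],[0,0,0]], jaw=[0,0,0,0])

```text
time: 7.65
eef_pos: [0.4728, 0.041, 0.1206]
ee_rot: [-3.14, 0.001, 2.583]
force: [-2.2, -1.3, 8.8]
gripper_width: -0.0002
finger_force: 4.5
```

>>> drive_tool(xyz=[[0,0,0.001],[0,0,0.0005],[0,0,0]], delta_rot=[[0,0,0],[0,0,0],[0,0,0]], jaw=[0,0,0])

```text
time: 8.02
eef_pos: [0.4729, 0.041, 0.1199]
ee_rot: [-3.14, 0.002, 2.583]
force: [-4.7, -1.8, 16.6]
gripper_width: -0.0
finger_force: 8.7
```

>>> drive_tool(xyz=[[0,0,-0.002],[0,0,-0.005],[0,0,-0.02],[0,0,-0.02],[0,0,0],[0,0,0]], delta_rot=[[0,0,0],[0,0,0],[0,0,0],[0,0,-4],[0,0,-4],[0,0,0]], jaw=[0,0,0,0.033,0.033,0.033])

```text
time: 8.78
eef_pos: [0.4731, 0.0413, 0.1653]
ee_rot: [3.141, 0.001, 2.721]
force: [0.2, 0.4, 0.2]
gripper_width: 0.0328
finger_force: 0.0
```

```bash
python3 - <<'E'
from h import *
c=look("wrist",Q);save(c,"w3.png");blobs(c)
s=status.sense();print(s["qpos"].round(2),s["eef_pos"].round(4),s["ee_rot"].round(3),s["force"].round(2),s["gripper_width"])
E
```

```text
wrist stop_top 0.58 [241.9 283.9] [0.4727 0.0424 0.128 ]
wrist reset_top 0.55 [275.4 178.3] [ 0.4728 -0.0287  0.112 ]
wrist start_top 0.76 [306.2 100.6] [ 0.4718 -0.0844  0.112 ]
wrist conveyor 0.59 [215.6 222.3] [ 0.4757 -0.0201  0.    ]
red 3988 [229.  283.3] [0.4701 0.0431 0.115 ]
yellow 6066 [222.3 283. ] [0.4729 0.0417 0.095 ]
blue 1096 [274.8 176.7] [ 0.472  -0.0294  0.112 ]
blue 448 [365.7 534.6] [0.6304 0.1574 0.112 ]
blue 284 [412.5 404.1] [0.6332 0.0643 0.112 ]
green 1157 [302.9 106.9] [ 0.4714 -0.0794  0.112 ]
[ 0.44  0.5  -0.82  2.19  0.59  0.68  0.36] [0.4727 0.0414 0.1646] [-3.141 -0.     2.722] [ 0.01 -0.5   0.65] 0.03297374817842436
```

View pics/w3.png

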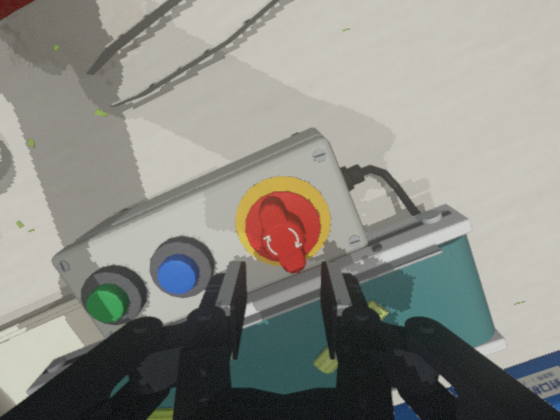

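>>> drive_tool(xyz=[[0,0,0.03],[0,0,0.012],[0,0,0.006],[0,0,0.005],[0,0,0]], delta_rot=[[0,0,0],[0,0,0],[0,0,0],[0,0,0],[0,0,0]], jaw=[0.033,0.033,0.033,0.033,0.033])

```text
time: 9.65
eef_pos: [0.4729, 0.0415, 0.1119]
ee_rot: [3.142, 0.0, 2.723]
force: [0.0, -1.0, 1.0]
gripper_width: 0.0331
finger_force: 0.0
```

>>> drive_tool(xyz=[[0,0,0.0025],[0,0,0.0025],[0,0,0],[0,0,0],[0,0,0],[0,0,0]], delta_rot=[[0,0,0],[0,0,0],[0,0,4],[0,0,4],[0,0,4],[0,0,0]], jaw=[0.033,0.033,0.033,0.033,0.033,0.033])

```text
time: 10.4
eef_pos: [0.4729, 0.0413, 0.1069]
ee_rot: [-3.141, 0.0, 2.514]
force: [0.1, -0.9, 0.5]
gripper_width: 0.033
finger_force: 0.0
```

```bash
python3 - <<'E'
from h import *
c=viewer.snapshot("wrist");save(c,"w4.png")
s=status.sense();print(s["eef_pos"].round(4),s["ee_rot"].round(3),s["force"].round(2),s["torque"].round(3))
E
```

```text
[0.4728 0.0414 0.1069] [-3.142  0.     2.514] [ 0.85 -0.34 -0.01] [-0.026  0.043  0.008]
```

View pics/w4.png

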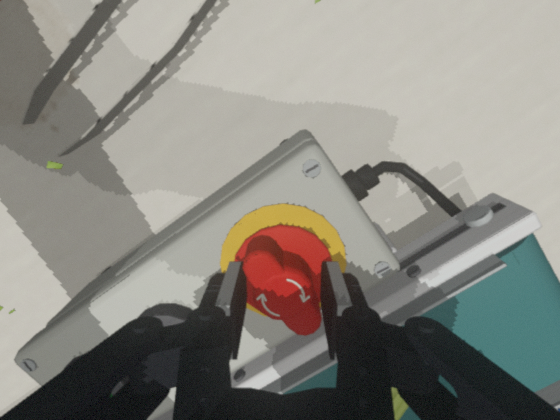

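>>> drive_tool(xyz=[[0,0,0],[0,0,0],[0,0,0],[0,0,0],[0,0,0]], delta_rot=[[0,0,4],[0,0,4],[0,0,4],[0,0,4],[0,0,0]], jaw=[0.033,0.033,0.033,0.033,0.033])

```text
time: 11.08
eef_pos: [0.4728, 0.0413, 0.1068]
ee_rot: [-3.141, 0.0, 2.236]
force: [0.7, 0.3, -0.1]
gripper_width: 0.0328
finger_force: 1.7
```

>>> drive_tool(xyz=[[0,0,0],[0,0,0],[0,0,0],[0,0,0]], delta_rot=[[0,0,4],[0,0,4],[0,0,4],[0,0,0]], jaw=[0.033,0.033,0.033,0.033])

```text
time: 11.58
eef_pos: [0.473, 0.0414, 0.1073]
ee_rot: [3.142, 0.001, 2.026]
force: [-0.8, -1.2, 5.1]
gripper_width: 0.0332
finger_force: 3.4
```

```bash
python3 - <<'E'
from h import *
c=viewer.snapshot("wrist");save(c,"w5.png")
s=status.sense();print(s["eef_pos"].round(4),s["ee_rot"].round(3),s["force"].round(2),s["torque"].round(3),s["finger_force"],s["qpos"].round(2))
E
```

```text
[0.473  0.0413 0.1073] [3.142e+00 1.000e-03 2.027e+00] [-0.81 -1.01  5.74] [-0.157  0.245  0.019] 3.3604498039699138 [ 0.21  0.54 -0.52  2.24  0.57  0.49 -0.3 ]
```

View pics/w5.png

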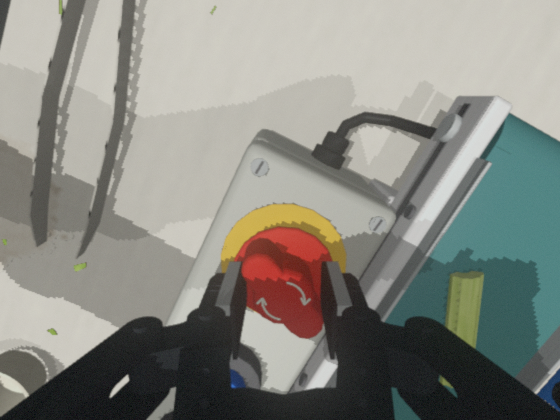

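>>> drive_tool(xyz=[[0,0,0],[0,0,-0.003],[0,0,-0.003],[0,0,0]], delta_rot=[[0,0,4],[0,0,2],[0,0,0],[0,0,0]], jaw=[0.033,0.033,0.033,0.033])

```text
time: 12.12
eef_pos: [0.4728, 0.0415, 0.1127]
ee_rot: [3.141, -0.0, 1.921]
force: [0.8, -0.9, -0.9]
gripper_width: 0.0332
finger_force: 4.2
```

>>> drive_tool(xyz=[[0,0,0],[0,0,0],[0,0,0],[0,0,0],[0,0,0],[0,0,0],[0,0,0],[0,0,-0.01],[0,0,-0.03],[0,0,-0.02],[0,0,0],[0,0,0]], delta_rot=[[0,0,-5],[0,0,-8],[0,0,-8],[0,0,-8],[0,0,-8],[0,0,-5],[0,0,0],[0,0,0],[0,0,0],[0,0,0],[0,0,0],[0,0,0]], jaw=[0.033,0.036,0.036,0.036,0.036,0.036,0.036,0.036,0.036,0,0,0])

```text
time: 13.62
eef_pos: [0.4725, 0.0411, 0.1726]
ee_rot: [-3.141, -0.0, 2.652]
force: [0.1, 0.2, 0.2]
gripper_width: -0.0001
finger_force: 0.0
```

```bash
python3 - <<'E'
from h import *
c=look("wrist",Q);save(c,"w6.png");blobs(c)
s=status.sense();print(s["eef_pos"].round(4),s["ee_rot"].round(3),s["force"].round(2),s["torque"].round(3),s["gripper_width"])
E
```

```text
wrist stop_top 0.81 [241.3 283.6] [0.4743 0.0408 0.128 ]
wrist reset_top 0.92 [279.7 181.4] [ 0.473  -0.0327  0.112 ]
wrist start_top 0.82 [313.3 116.8] [ 0.474  -0.0841  0.112 ]
red 3612 [227.9 284.2] [0.4717 0.0426 0.115 ]
yellow 5457 [219.5 284.2] [0.4731 0.0419 0.095 ]
blue 979 [276.9 184.5] [ 0.4723 -0.0298  0.112 ]
blue 583 [358.3 517.5] [0.6338 0.1397 0.112 ]
blue 867 [396.5 544.5] [0.6755 0.1472 0.112 ]
green 1020 [307.8 120.1] [ 0.4716 -0.0796  0.112 ]
[0.4724 0.0414 0.1722] [-3.141e+00 -1.000e-03  2.653e+00] [ 0.11 -0.48  0.37] [ 0.003 -0.008  0.02 ] 0.00011060178183359639
```

View pics/w6.png

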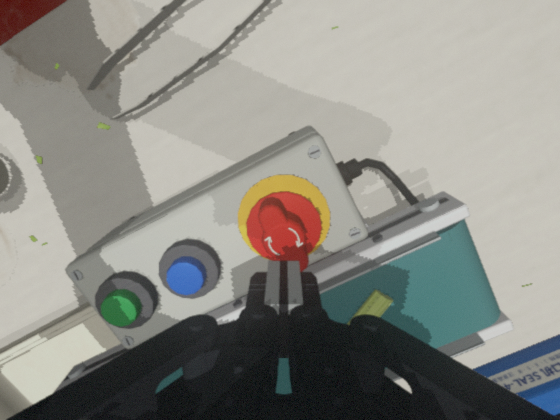

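```bash
python3 - <<'E'
from h import *
def m(f):
    h=cv2.cvtColor(f,cv2.COLOR_RGB2HSV);H,S,V=cv2.split(h)
    r=(((H<8)|(H>172))&(S>150)&(V>90));r[:, :300]=0;r[:,350:]=0;r[:200]=0;r[245:]=0
    return r
a=cv2.imread("pics/scene.png")[:,:,::-1].copy();c=viewer.snapshot("scene");save(c,"s2.png")
for f in(a,c["frame"]):
    p=np.argwhere(m(f));print(len(p),p.mean(0),p.min(0),p.max(0))
# expected shift for 6.7mm
K=c["intrinsics"];T=np.linalg.inv(c["T"])
for z in(.128,.1213):
    q=T@[.473,.042,z,1];q=K@(q[:3]*[1,-1,-1]);print(q[:2]/q[2])
i=np.vstack([cv2.resize(f[190:260,270:390],None,fx=4,fy=4) for f in(a,c["frame"])]);cv2.imwrite("pics/cmp.png",i[:,:,::-1])
E
```

```text
288 [225.21527778 323.87152778] [215 314] [234 334]
282 [225.26950355 324.0212766 ] [216 314] [234 334]
[325.07928511 217.3126636 ]
[324.86503463 219.82990263]
```

View pics/cmp.png

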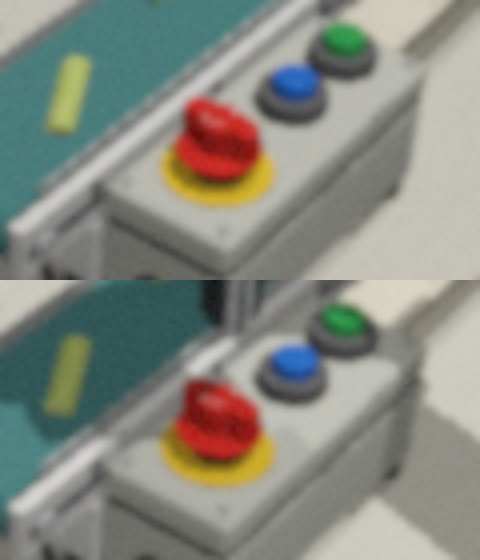

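>>> drive_tool(xyz=[[-0.0169,-0.0318,0],[-0.0169,-0.0318,0],[0,0,0],[0,0,0.03],[0,0,0.025],[0,0,0.004],[0,0,0.002],[0,0,0]], delta_rot=[[0,0,0],[0,0,0],[0,0,0],[0,0,0],[0,0,0],[0,0,0],[0,0,0],[0,0,0]], jaw=[0,0,0,0,0,0,0,0])

```text
time: 14.92
eef_pos: [0.4734, -0.0302, 0.1124]
ee_rot: [3.141, 0.001, 2.653]
force: [0.2, -0.7, 0.2]
gripper_width: -0.0002
finger_force: 0.0
```

>>> drive_tool(xyz=[[0,0,0.002],[0,0,0.002],[0,0,0]], delta_rot=[[0,0,0],[0,0,0],[0,0,0]], jaw=[0,0,0])

```text
time: 15.3
eef_pos: [0.4736, -0.0305, 0.1082]
ee_rot: [3.141, 0.001, 2.653]
force: [-0.0, -0.6, 4.0]
gripper_width: -0.0002
finger_force: 1.7
```

>>> drive_tool(xyz=[[0,0,0.001],[0,0,0.001],[0,0,0]], delta_rot=[[0,0,0],[0,0,0],[0,0,0]], jaw=[0,0,0])

```text
time: 15.68
eef_pos: [0.4735, -0.0305, 0.1061]
ee_rot: [3.141, 0.001, 2.653]
force: [0.5, -0.1, 5.3]
gripper_width: -0.0001
finger_force: 2.8
```

>>> drive_tool(xyz=[[0,0,0.001],[0,0,0.0005],[0,0,0]], delta_rot=[[0,0,0],[0,0,0],[0,0,0]], jaw=[0,0,0])

```text
time: 16.05
eef_pos: [0.4736, -0.0304, 0.1058]
ee_rot: [-3.141, 0.002, 2.653]
force: [-2.7, -0.5, 19.5]
gripper_width: 0.0001
finger_force: 9.8
```

Hard end reached (19.5 N and no further travel): it is fully in. Now release it and rise.

>>> drive_tool(xyz=[[0,0,-0.002],[0,0,-0.006],[0,0,-0.03],[0,0,-0.04],[0,0,-0.04],[0,0,0],[0,0,0]], delta_rot=[[0,0,0],[0,0,0],[0,0,0],[0,0,0],[0,0,0],[0,0,0],[0,0,0]], jaw=[0,0,0,0,0,0,0])

```text
time: 16.92
eef_pos: [0.4714, -0.0313, 0.2214]
ee_rot: [-3.14, -0.002, 2.652]
force: [0.0, 0.2, -0.3]
gripper_width: -0.0002
finger_force: 0.0
```

```bash
python3 - <<'E'
from h import *
c=look("wrist",Q);blobs(c)
s=status.sense();print(s["eef_pos"].round(4),s["force"].round(2))
print(arm.finish_job())
E
```

```text
wrist stop_top 0.76 [167.  382.2] [0.4748 0.0425 0.128 ]
wrist reset_top 0.84 [208.9 281.7] [ 0.4736 -0.0334  0.112 ]
wrist start_top 0.89 [238.3 222.8] [ 0.4733 -0.0842  0.112 ]
red 2926 [162.1 373.1] [0.4724 0.0403 0.115 ]
yellow 4276 [157.9 368.2] [0.4732 0.0411 0.095 ]
blue 748 [206.  284.5] [ 0.4726 -0.0305  0.112 ]
blue 4747 [345.2 512. ] [0.6717 0.0818 0.112 ]
blue 334 [393.3 542.7] [0.7343 0.0907 0.112 ]
green 665 [236.3 224.5] [ 0.4724 -0.0822  0.112 ]
[ 0.472  -0.0307  0.2213] [-1.    0.47 -0.78]
the job is handed in; nothing more can be done
None
```

The emergency stop test is done and handed in at about 17 s: red stop pressed home, turned clockwise and seen back out, then blue reset pressed to its hard end and released; the green start button was not touched.

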